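# Invert a rinsed wash cup onto its drying post

### The arm

A 6-joint arm with a two-finger parallel gripper is mounted at the origin on the work surface. World frame = base frame: x ahead of the robot, y to its left, z up, the work surface at z = 0. Lengths are in m, angles in rad, forces in N, time in s.
With the tool pointing down it reaches from about 0.275 to 0.75 m from the base axis. Payload 10.2 kg.
Tool frame: the origin (TCP) lies midway between the tips of the shut fingers; the grasp point (between the pads) lies 19 mm behind it (env.hold_point_z is the distance from the TCP to the grasp point, in m); z points along the fingers, y is the line along which they close (so a half turn about z gives the same grasp; the last joint's range is limited). The gripper opens to 85 mm and grips with 20 to 120 N. Pads are 22 mm wide; open, the fingers measure 114 mm over their backs; the gripper's body (76 mm by 85 mm) begins 54 mm behind the grasp point. The pads swing forward as they close: fully open they stand 13 mm farther back than shut.
Start: joints at [-1.489, 0.313, 1.498, -0, 1.331, -0.223], TCP at [0.158, -0.501, 0.231] pointing down, gripper open.
Joint ranges: [-2.94, 2.94], [-0.97, 2.17], [0.19, 2.56], [-1.23, 4.37], [0.02, 3.11], [-2.88, 2.88]. Speed limits (rad/s): [2.39, 2.39, 3.01, 3.14, 3.14, 3.14].

### API

Orientations are given as a unit quaternion [x, y, z, w].
In Python, from bench import env, kinematics, monitor, eyes, job gives the robot as it stands. The module is installed in compiled form; this text tells all that it offers. Calls block until the motion is done:
- env.reach(position, orientation): joint-space move of the TCP to a pose.
- env.movel(position, velocity=0.15, frame=None, guard=None): straight line of the TCP; frame=None keeps the orientation; velocity is the mean speed in m/s. With guard (N) it stops when the force on the tool has changed by that much, and returns True; else False.
- env.set_joints(angles): joint-space move.
- env.release() and env.close_gripper(effort=None): open the fingers fully, or close them until they stop; effort is the grip in N (None keeps the last).
- env.hold(seconds).
- kinematics.ik(position, orientation): joint angles nearest the present ones, or None.
- monitor.sense(): the state.
- eyes.grab_frame(name): name is "scene" or "top" or "wrist"; returns a dict with "frame" (400x640x3 uint8, red, green, blue), "mtx" (3x3 intrinsics, pixels), "k1" (the pictures are not rectified: a ray, as slopes to the right and down, at radius r is drawn at 1 + k1 r^2 times it, then the intrinsics apply), "view" (4x4, takes a point from world to camera coordinates). Camera axes: x right, y down, z forward; pixel columns grow to the right and rows downward; lengths in m; the calibration is good to about 2 mm. A picture is of the moment at which its call begins. There is no depth.
A pose or a line that the arm cannot do raises env.MotionError and nothing moves.
- job.hand_in(): hands the job in; it is judged then, once.
The state is a dict: "clock": time; "joints": joint angles; "qvel": joint speeds; "joint_efforts": joint torques, N m; "position": TCP position; "ee_rot": TCP orientation; "contact_force": force on the tool from outside, world axes, zero at the start; "ft_torque": the same for the moment, N m; "finger_gap": opening from 0.0 (shut) to 1.0 (fully open); "gripper_force": force on a finger pad.
Only numpy, scipy, OpenCV 4.12 (cv2) and the standard library are available. Lean on these libraries where they do the work, as an engineer would, in place of code of your own. Each camera call takes 0.05 s, during which the arm holds its last target. There are 200 camera calls.

### The job

The rinsed aluminium wash cup lies draining in the sloping wire cradle. Put it upside down over the slim drying post, under the amber roof of that stand, and lower it gently until its rim sits fully down on the white collar. Where along its slot the post is clamped, and how high the collar, you must feel or see: do not drop the cup or press hard. Let go and leave everything else on the bench as it stands.

Things in the scene. Friction and masses are not known exactly. Their poses are not given: they have to be found in the camera images.
- cup: the wash cup: plain aluminium tube, outer diameter 48 mm, length 100 mm, closed flat at one end, open at the other; bore 38 mm, wall 5 mm, closed end 5 mm thick; 0.12 to 0.23 kg. Origin: centre of the outside of the closed end. z runs along the tube from the closed end to the open mouth. It starts lying in the cradle, mouth low: its z points 30 degrees below level
- cup_mouth (a point): centre of the cup's open mouth, in the plane of the rim, 100 mm from the cup's origin along its z; axes as the cup's
- cradle: fixed wire cradle: grey base plate 130 x 70 x 6 mm, two sloping 10 mm steel bars that hold the cup from below, a cross bar before the low rim as a stop. Nothing sticks out past the cup's sides, so fingers can straddle it anywhere along its length. Origin: centre of the base's underside, z up. The mouth faces the cradle's -x; the cup's mid-point lies 85 mm above the origin
- slim_stand: the stand to use, fixed: grey base 130 (x) x 120 x 12 mm with a slot along y, in which an upright steel post of 34 mm diameter is clamped hard. The post's axis is at stand x = 0 and from y = -24 to +24 mm: not measured, find it by touch. Post top 112 mm above the bench, flat, with a 1.5 mm chamfer. Open side: -x, to the robot. Origin: middle of the slot, at the bench; z up
- roof_edge (a point): middle of the front edge of the slim stand's flat amber roof, at its underside, 273 mm right above the stand's origin. The roof is 120 mm wide, 4 mm thick, reaches from here 85 mm along stand +x, on two 8 mm rods at stand x = 72, y = +-52 mm. On the post below it a white collar, 62 mm diameter, 9 mm thick, is clamped hard, its top 30 to 55 mm above the bench: not measured
- thick_stand: the other fixed drying stand, alike, with a roof of its own, but with a thick post of 54 mm diameter, 112 mm high, and a white collar of 84 mm; the cup does not fit it. Origin: on the post's axis at the bench, x towards its roof. The two stands may stand either way round
- glue: loose small red bottle, 34 mm diameter, 75 mm high; origin under its centre; leave it be
- jar: loose amber jar with black lid, 52 mm diameter, 60 mm high; origin under its centre; leave it be
- circuit_board: loose dark green circuit board 90 x 60 mm, up to 15 mm high, lying flat; origin under its centre; leave it be
- hex_key: loose bent steel hex key, 120 mm long along x, 6 mm thick, lying flat; origin under the middle of its long leg; leave it be
- bracket: loose aluminium angle bracket 70 x 50 mm, 44 mm high; origin under its centre; leave it be
- screwdriver: loose screwdriver, about 200 mm long, lying along its x; origin under its middle; leave it be
- dry_cup: loose white plastic cup, 70 mm diameter, 80 mm high, standing upright; origin under its centre; leave it be
Not all that is in view belongs to the job. What is shaped like the cup but yellow is not meant.

How it is judged:
By the outcome, as a careful person would: the job done as asked, in the order asked, and still so for the second after the job is handed in, with the robot touching nothing.
It also fails if it takes over 54 s, if anything falls off the work surface, if the arm or the gripper's body presses on something with over 40 N, if the wrist force passes 120 N, or if a joint passes its speed limit or range.

## Working session

There is one attempt and no reset: what is moved stays moved. The work goes in short steps, each a Python script; the robot and the scene stay as the last script left them, time stands still between calls to the robot, and variables do not carry over. Pictures are saved under pics/ and viewed, at most 10 in all, crops included, and the job is handed in when it is done.

```bash
mkdir -p pics
cat > h.py <<'E'
import numpy as np, cv2
from bench import env, kinematics, monitor, eyes, job
from scipy.spatial.transform import Rotation as R
def und(f,uv):
    K=f["mtx"];p=np.array([(uv[0]-K[0,2])/K[0,0],(uv[1]-K[1,2])/K[1,1]]);q=p.copy()
    for _ in range(20): q=p/(1+f["k1"]*(q@q))
    return q
def ray(f,uv):
    q=und(f,uv);V=np.array(f["view"]);Rm=V[:3,:3]
    d=Rm.T@np.array([q[0],q[1],1]);return -Rm.T@V[:3,3],d/np.linalg.norm(d)
def plane(f,uv,z):
    o,d=ray(f,uv);return o+d*(z-o[2])/d[2]
def proj(f,P):
    V=np.array(f["view"]);c=V[:3,:3]@np.array(P)+V[:3,3];q=c[:2]/c[2];q=q*(1+f["k1"]*(q@q));K=f["mtx"]
    return np.array([K[0,0]*q[0]+K[0,2],K[1,1]*q[1]+K[1,2]])
def tri(fs,uvs):
    A=np.zeros((3,3));b=np.zeros(3)
    for f,u in zip(fs,uvs):
        o,d=ray(f,u);M=np.eye(3)-np.outer(d,d);A+=M;b+=M@o
    return np.linalg.solve(A,b)
E
python3 - <<'E'
from h import *
import pickle
F={n:eyes.grab_frame(n) for n in("scene","top","wrist")}
pickle.dump(F,open("F.pkl","wb"))
for n,f in F.items():
    print(n,np.round(f["mtx"],1).tolist(),f["k1"],np.round(f["view"],3).tolist())
    cv2.imwrite(f"pics/{n}0.png",f["frame"][...,::-1])
s=monitor.sense();print(s)
E
```

```text
scene [[458.5, 0.0, 321.5], [0.0, 458.5, 195.4], [0.0, 0.0, 1.0]] -0.05025200824384198 [[-0.855, 0.519, 0.004, 0.51], [0.285, 0.477, -0.831, -0.015], [-0.433, -0.709, -0.556, 1.833], [0.0, 0.0, 0.0, 1.0]]
top [[391.2, 0.0, 326.7], [0.0, 391.2, 194.5], [0.0, 0.0, 1.0]] -0.06784561338960357 [[0.016, -1.0, 0.006, -0.036], [-0.986, -0.017, -0.166, 0.62], [0.167, -0.003, -0.986, 1.067], [0.0, 0.0, 0.0, 1.0]]
wrist [[278.0, 0.0, 322.0], [0.0, 278.0, 196.7], [0.0, 0.0, 1.0]] -0.04224303031262321 [[0.3, -0.954, -0.001, -0.524], [-0.915, -0.288, 0.282, -0.037], [-0.27, -0.084, -0.959, 0.379], [0.0, 0.0, 0.0, 1.0]]
{'clock': 0.15, 'joints': array([-1.48941991e+00,  3.13317160e-01,  1.49824832e+00, -9.71360942e-06,
        1.33097769e+00, -2.23414456e-01]), 'qvel': array([-0.00057351, -0.0007037 , -0.00322134, -0.00153195,  0.00058485,
       -0.00152471]), 'joint_efforts': array([ 9.43760060e-04, -4.12371719e+01, -2.59795135e+01, -2.24132978e-04,
        3.23323642e-03, -8.18888264e-07]), 'position': array([ 0.15751262, -0.50062085,  0.2308741 ]), 'ee_rot': array([ 9.88409985e-01,  1.51807364e-01,  2.90184794e-05, -4.74392672e-04]), 'contact_force': array([-0.13441516,  0.97917318, -0.02827187]), 'ft_torque': array([ 0.04042054, -0.02116739,  0.00631691]), 'gripper_force': 0.0, 'finger_gap': 0.9972389118568527}
```

View pics/scene0.png

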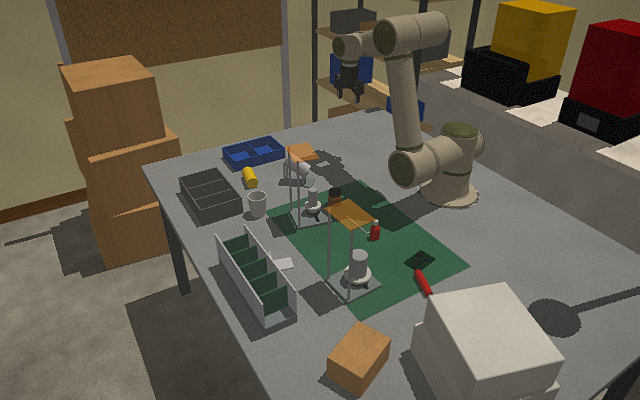

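View pics/top0.png

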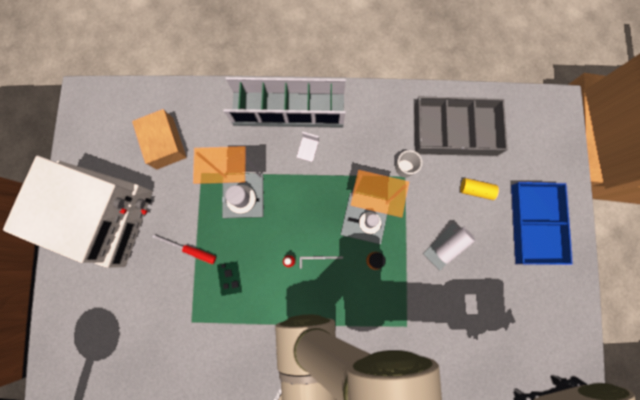

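The scene shows the slim stand (wire roof rods, post near top-view (369,222)) and the thick one (240,197). The cup is at top-view (450,248), and the yellow decoy is at (480,188).

Run:
```python
from h import *
import pickle
F=pickle.load(open("F.pkl","rb"))
a=cv2.resize(F["top"]["frame"][155:285,335:485],None,fx=4,fy=4,interpolation=cv2.INTER_CUBIC)
cv2.imwrite("pics/c1.png",a[...,::-1])
a=cv2.resize(F["scene"]["frame"][130:240,240:390],None,fx=5,fy=5,interpolation=cv2.INTER_CUBIC)
cv2.imwrite("pics/c2.png",a[...,::-1])
t=F["top"]
for uv,z in [((450,248),.085),((370,222),.112),((380,192),.275),((240,197),.112)]: print(uv,plane(t,uv,z))
V=np.array(F["wrist"]["view"]);c=-V[:3,:3].T@V[:3,3]
s=monitor.sense();Rt=R.from_quat(s["ee_rot"]).as_matrix();print("cam in tool",Rt.T@(c-s["position"]),(V[:3,:3]@Rt).round(3))
```

```text
(450, 248) [ 0.47230591 -0.36547555  0.085     ]
(370, 222) [ 0.53788916 -0.14243414  0.112     ]
(380, 192) [ 0.59096258 -0.14664342  0.275     ]
(240, 197) [0.59971701 0.20928072 0.112     ]
cam in tool [ 0.0711202  -0.00029126 -0.14223046] [[-0.     1.     0.   ]
 [-0.959 -0.    -0.283]
 [-0.283 -0.     0.959]]
```

View pics/c1.png

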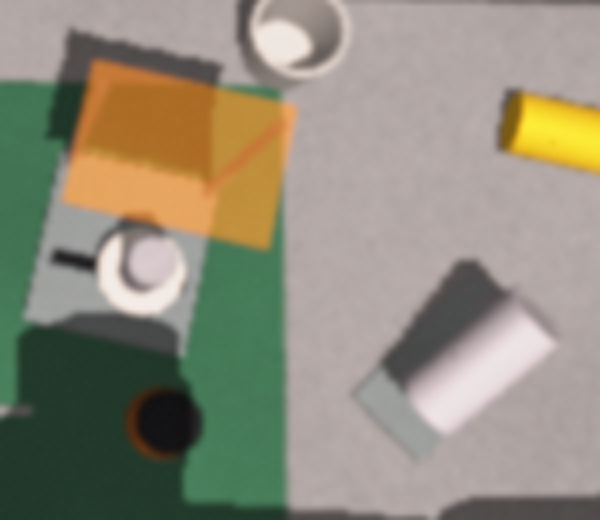

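View pics/c2.png

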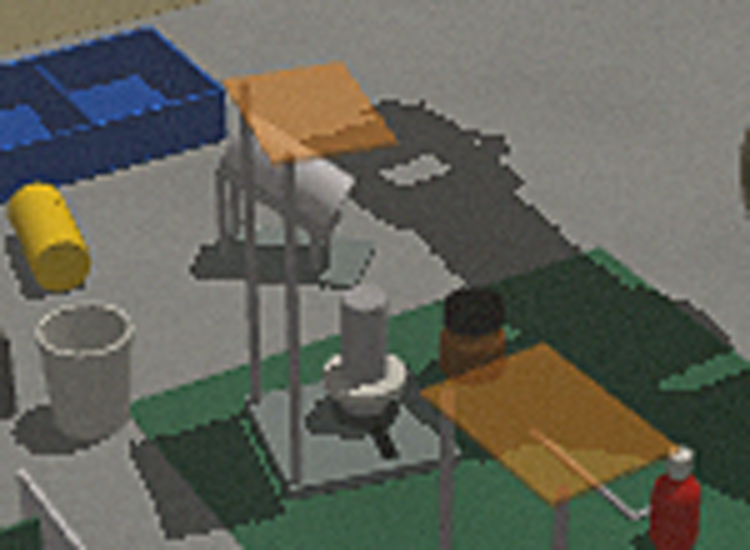

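The crops show the cup with its closed end at top-view ≈(469,234) and mouth at ≈(442,258). The slim post's top is at ≈(373,219), the roof is behind it, and the jar is in front at ≈(377,260). Next: check reachability, then take close looks.

```bash
cat >> h.py <<'E'
def frameR(az,pitch):
    """tool z points along azimuth az, pitched down by pitch; tool y horizontal; x up/outward"""
    z=np.array([np.cos(az)*np.cos(pitch),np.sin(az)*np.cos(pitch),-np.sin(pitch)])
    x=np.array([np.cos(az)*np.sin(pitch),np.sin(az)*np.sin(pitch),np.cos(pitch)])
    return R.from_matrix(np.c_[x,np.cross(z,x),z])
HZ=env.hold_point_z
def tcp(hold,Rm): return np.array(hold)+HZ*Rm.as_matrix()[:,2]
E
python3 - <<'E'
from h import *
import pickle
F=pickle.load(open("F.pkl","rb"));t=F["top"]
A=plane(t,(468.75,234.25),.110);B=plane(t,(441.75,258.25),.06)
h=(B-A)[:2];print(A,B,np.linalg.norm(h),"az -h",np.degrees(np.arctan2(-h[1],-h[0])))
c=lambda x,y:(335+x/4,155+y/4)
l=plane(t,c(62,200),.277);r=plane(t,c(270,248),.277);l2=plane(t,c(93,60),.277);r2=plane(t,c(297,107),.277)
print("roof",l,r,l2,r2,"front mid",(l+r)/2); d=(l2+r2-l-r)[:2];e=(l-r)[:2];az=[np.degrees(np.arctan2(d[1],d[0])),np.degrees(np.arctan2(e[1],e[0]))-90]
print("az",az,np.linalg.norm(d)/2,np.linalg.norm(e),"post",plane(t,c(151,258),.112))
azc=np.arctan2(-h[1],-h[0]);azs=np.radians(np.mean(az))
M=(A+B)/2
for hold,a,p in [((M[0],M[1],.2),azc,90),((M[0],M[1],.085),azc,90),((.535,-.14,.18),azs,30),((.535,-.14,.10),azs,30),((.43,-.11,.2),azs,30),((.53,-.06,.16),azs,30),((.53,-.22,.16),azs,30)]:
    Rm=frameR(a,np.radians(p));print(hold,p,kinematics.ik(tcp(hold,Rm),Rm.as_quat()))
Rm=frameR(azc,np.pi/2);env.reach(tcp((M[0],M[1],.21),Rm),Rm.as_quat())
f=eyes.grab_frame("wrist");pickle.dump(f,open("W1.pkl","wb"))
cv2.imwrite("pics/w1.png",f["frame"][...,::-1]);print(monitor.sense()["clock"])
E
```

```text
[ 0.50877877 -0.41001206  0.11      ] [ 0.44450562 -0.349283    0.06      ] 0.08842542866809407 az -h -43.37597028535833
roof [ 0.55950964 -0.07907879  0.277     ] [ 0.53401241 -0.19713672  0.277     ] [ 0.6412215  -0.09648413  0.277     ] [ 0.61571189 -0.21406621  0.277     ] front mid [ 0.54676103 -0.13810776  0.277     ]
az [np.float64(-11.865972952325782), np.float64(-12.187111605721043)] 0.0834897403591141 0.1207798992929297 post [ 0.544727   -0.14983363  0.112     ]
(np.float64(0.4766421987655233), np.float64(-0.37964752717461914), 0.2) 90 [-8.64639709e-01  5.37549972e-01  1.29811923e+00 -4.44089210e-16
  1.30592346e+00  1.46321012e+00]
(np.float64(0.4766421987655233), np.float64(-0.37964752717461914), 0.085) 90 [-8.64639709e-01  6.60068838e-01  1.41561748e+00 -4.44089210e-16
  1.06590634e+00  1.46321012e+00]
(0.535, -0.14, 0.18) 30 [-0.62329554  0.23679863  2.20701991  2.25963644  0.46749918 -0.96094797]
(0.535, -0.14, 0.1) 30 [-0.62329554  0.45965803  2.24263388  2.53845885  0.66027369 -1.28849582]
(0.43, -0.11, 0.2) 30 [-0.79276573 -0.06526625  2.47158508  1.96956366  0.5436446  -0.77590144]
(0.53, -0.06, 0.16) 30 [-0.41256124  0.25762923  2.27021065  2.73562194  0.45714387 -1.30504897]
(0.53, -0.22, 0.16) 30 [-0.80952221  0.3316472   2.15017886  2.05722175  0.58577792 -0.89481806]
1.6917
```

View pics/w1.png

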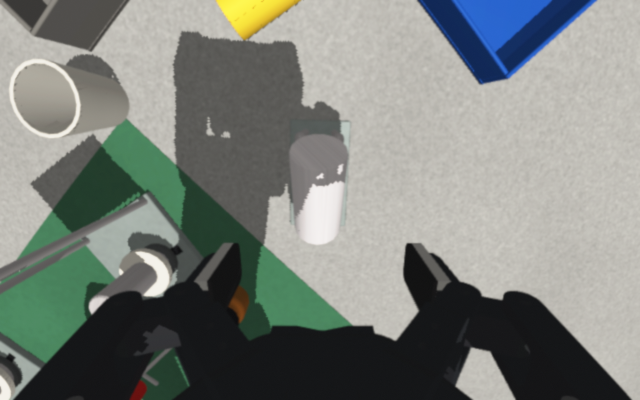

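The wrist view shows the cup aligned with the tool at columns 290–348, closed end outward (rows ~136–160) and mouth edge at row ~243. So azimuth and lateral position are good. Now check the axial position and plan wrist branches for the final pose.

Run:
```python
from h import *
import pickle
f=pickle.load(open("W1.pkl","rb"))
az=np.radians(-43.4);u=np.array([np.cos(az),np.sin(az),0]);n=np.array([u[1],-u[0],0]) 
h=-u*np.cos(np.pi/6)+np.array([0,0,-.5]);pp=-u*.5+np.array([0,0,.866])
M=np.array([.4766,-.3796,.085])
for k in (0,):
    print("pred closed top/bottom",proj(f,M-.05*h+.024*pp),proj(f,M-.05*h-.024*pp),"mouth top",proj(f,M+.05*h+.024*pp),"sides",proj(f,M+.024*n),proj(f,M-.024*n))
azs=np.radians(-12.0)
s0=monitor.sense()["joints"]
for flip in (0,1):
  for p in (20,30,45):
    for hold in [(.545,-.14,.18),(.545,-.14,.10),(.46,-.12,.18),(.54,-.06,.17),(.52,-.23,.17)]:
      Rm=frameR(azs,np.radians(p))*R.from_euler('z',np.pi*flip)
      q=kinematics.ik(tcp(hold,Rm),Rm.as_quat());print(flip,p,hold,None if q is None else q.round(2))
```

```text
pred closed top/bottom [320.44247537 171.03752611] [320.62510795 134.28414046] mouth top [320.78965517 246.51068019] sides [346.49420841 194.63665675] [294.92765371 194.63913273]
0 20 (0.545, -0.14, 0.18) [-0.63  0.32  2.25  2.53  0.72 -1.24]
0 20 (0.545, -0.14, 0.1) [-0.63  0.57  2.26  2.65  0.94 -1.42]
0 20 (0.46, -0.12, 0.18) [-0.77  0.18  2.49  2.41  0.84 -1.24]
0 20 (0.54, -0.06, 0.17) [-0.41  0.33  2.3   2.85  0.73 -1.42]
0 20 (0.52, -0.23, 0.17) [-0.88  0.37  2.22  2.23  0.83 -1.11]
0 30 (0.545, -0.14, 0.18) [-0.61  0.25  2.18  2.27  0.45 -0.96]
0 30 (0.545, -0.14, 0.1) [-0.61  0.47  2.22  2.55  0.64 -1.28]
0 30 (0.46, -0.12, 0.18) [-0.73  0.08  2.41  2.17  0.55 -0.96]
0 30 (0.54, -0.06, 0.17) [-0.4   0.25  2.24  2.72  0.41 -1.28]
0 30 (0.52, -0.23, 0.17) [-0.85  0.3   2.15  1.97  0.6  -0.83]
0 45 (0.545, -0.14, 0.18) [-0.57  0.22  2.04  1.1   0.28  0.23]
0 45 (0.545, -0.14, 0.1) [-0.57  0.39  2.1   1.94  0.27 -0.64]
0 45 (0.46, -0.12, 0.18) [-0.67  0.03  2.26  1.24  0.34  0.02]
0 45 (0.54, -0.06, 0.17) [-0.38  0.2   2.1   1.09  0.14  0.37]
0 45 (0.52, -0.23, 0.17) [-0.79  0.2
[... 175 characters left out ...]
18) [-0.77  0.18  2.49  2.41  0.84  1.9 ]
1 20 (0.54, -0.06, 0.17) [-0.41  0.33  2.3   2.85  0.73  1.72]
1 20 (0.52, -0.23, 0.17) [-0.88  0.37  2.22  2.23  0.83  2.03]
1 30 (0.545, -0.14, 0.18) [-0.61  0.25  2.18  2.27  0.45  2.18]
1 30 (0.545, -0.14, 0.1) [-0.61  0.47  2.22  2.55  0.64  1.86]
1 30 (0.46, -0.12, 0.18) [-0.73  0.08  2.41  2.17  0.55  2.18]
1 30 (0.54, -0.06, 0.17) [-0.4   0.25  2.24  2.72  0.41  1.86]
1 30 (0.52, -0.23, 0.17) [-0.85  0.3   2.15  1.97  0.6   2.31]
1 45 (0.545, -0.14, 0.18) None
1 45 (0.545, -0.14, 0.1) [-0.57  0.39  2.1   1.94  0.27  2.5 ]
1 45 (0.46, -0.12, 0.18) None
1 45 (0.54, -0.06, 0.17) [-0.38  0.2   2.1   1.09  0.14 -2.78]
1 45 (0.52, -0.23, 0.17) None
```

Run:
```python
from h import *
az=np.radians(-43.4);u=np.array([np.cos(az),np.sin(az),0]);h=-u*np.cos(np.pi/6)+np.array([0,0,-.5])
M=np.array([.4766,-.3796,.085]);G=M-.008*h
Rm=frameR(az,np.radians(80));z=Rm.as_matrix()[:,2]
env.reach(tcp(G-.09*z,Rm),Rm.as_quat())
print(env.movel(tcp(G+.004*z,Rm),velocity=.08,guard=8), monitor.sense()["contact_force"])
env.close_gripper(60)
s=monitor.sense();print(s["finger_gap"],s["gripper_force"],s["contact_force"],s["clock"])
env.movel(s["position"]+[0,0,.12],velocity=.12)
s=monitor.sense();print(s["finger_gap"],s["gripper_force"],s["contact_force"],s["position"],s["clock"])
azs=np.radians(-12)
for H in [(.40,-.20,.33),(.42,-.13,.33),(.43,-.115,.30),(.46,-.12,.25),(.46,-.12,.18)]:
    Rs=frameR(azs,np.radians(20));q=kinematics.ik(tcp(H,Rs),Rs.as_quat());print(H,None if q is None else q.round(2))
```

```text
False [-0.3388503  -0.07362244 -0.42081435]
0.5541383744575121 60.42414866387844 [ 9.06060248 15.34987334 12.12738649] 3.8583
0.5498419465029093 61.67003653943539 [ 0.03515114  0.15000609 -2.58537398] [ 0.48638562 -0.38468026  0.18722866] 5.025
(0.4, -0.2, 0.33) [-1.21 -0.31  2.33  1.46  0.92 -0.31]
(0.42, -0.13, 0.33) [-0.95 -0.37  2.37  1.53  0.69 -0.25]
(0.43, -0.115, 0.3) [-0.86 -0.3   2.41  1.74  0.62 -0.46]
(0.46, -0.12, 0.25) [-0.77 -0.07  2.42  2.14  0.64 -0.88]
(0.46, -0.12, 0.18) [-0.77  0.18  2.49  2.41  0.84 -1.24]
```

Run:
```python
from h import *
import pickle
F=pickle.load(open("F.pkl","rb"));t=F["top"]
print("jar",plane(t,(376.2,260.5),.06),"glue",plane(t,(289,261),.07))
p=monitor.sense()["position"]
env.movel(p+[-.06,.03,.12],velocity=.2)
Rs=frameR(np.radians(-12),np.radians(20))
env.reach(tcp((.42,-.115,.31),Rs),Rs.as_quat())
env.movel(tcp((.447,-.1165,.20),Rs),velocity=.12)
f=eyes.grab_frame("wrist");pickle.dump(f,open("W2.pkl","wb"));cv2.imwrite("pics/w2.png",f["frame"][...,::-1])
g=eyes.grab_frame("scene");pickle.dump(g,open("S2.pkl","wb"));cv2.imwrite("pics/s2.png",cv2.resize(g["frame"][100:240,230:430],None,fx=4,fy=4)[...,::-1])
s=monitor.sense();print(s["finger_gap"],s["contact_force"],s["position"],s["clock"],s["joints"].round(2))
```

```text
jar [ 0.43623835 -0.16561094  0.06      ] glue [0.43111417 0.07490087 0.07      ]
0.5502713403061483 [-0.2515247   0.1559529  -2.02579761] [ 0.46427888 -0.12033425  0.19426419] 8.6 [-0.8   0.07  2.51  2.31  0.79 -1.14]
```

View pics/w2.png

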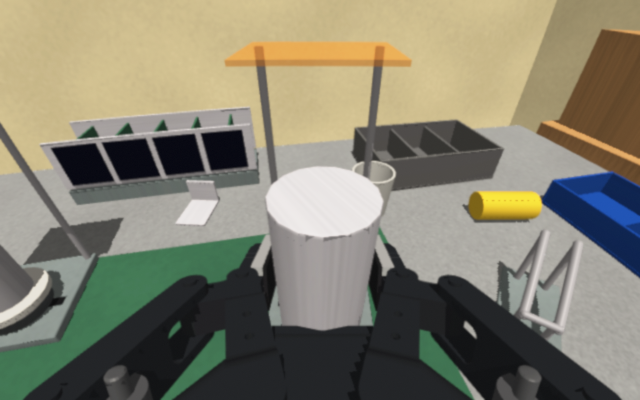

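View pics/s2.png

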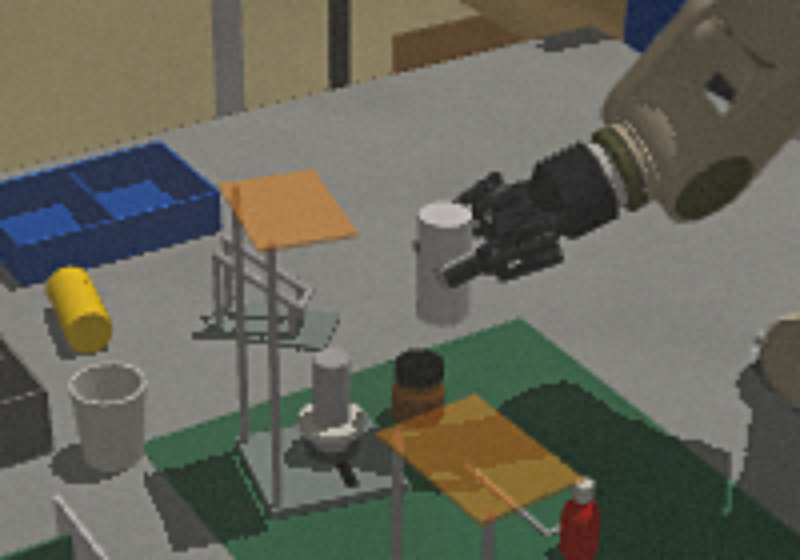

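The wrist view shows the cup held upright (closed end up, centred at column ~323), and the scene view confirms the axis is vertical and clear of the jar. Now I'll feel for the post with the cup's outer wall.

```bash
cat >> h.py <<'E'
O=np.array([.5468,-.1381]);AZ=np.radians(-12);RS=frameR(AZ,np.radians(20))
ex=np.array([np.cos(AZ),np.sin(AZ)]);ey=np.array([-ex[1],ex[0]])
def S(x,y,z): return tcp(np.r_[O+x*ex+y*ey,z],RS)
def now():
    s=monitor.sense();p=np.array(s["position"])-HZ*RS.as_matrix()[:,2];d=p[:2]-O
    f=np.array(s["contact_force"]);return np.r_[d@ex,d@ey,p[2]].round(5),np.r_[f[:2]@ex,f[:2]@ey,f[2]].round(2),round(s["clock"],2)
E
python3 - <<'E'
from h import *
Y=-.012;Z=.158
env.movel(S(-.085,Y,.20),velocity=.1);env.movel(S(-.085,Y,Z),velocity=.06);env.hold(.3);print(now())
print(env.movel(S(-.030,Y,Z),velocity=.02,guard=3),now());env.hold(.2);n=now();print(n)
x=n[0][0]
env.movel(S(x-.012,Y,Z),velocity=.06)
env.movel(S(x-.012,Y+.056,Z),velocity=.08)
env.movel(S(x+.041,Y+.056,Z),velocity=.08);env.hold(.3);print(now())
print(env.movel(S(x+.041,Y+.03,Z),velocity=.015,guard=3));env.hold(.2);print(now())
E
```

```text
(array([-0.08495, -0.01204,  0.15827]), array([ 0.53, -0.41, -1.18]), 10.11)
True (array([-0.04022, -0.0119 ,  0.15736]), array([-2.75,  0.09, -1.3 ]), 12.09)
(array([-0.04056, -0.01179,  0.1569 ]), array([ 0.27,  1.47, -2.78]), 12.29)
(array([0.0003 , 0.04397, 0.15799]), array([ 0.3 ,  0.62, -1.68]), 14.61)
True
(array([-0.00018,  0.03   ,  0.15681]), array([ 0.31,  0.85, -1.65]), 15.82)
```

Run:
```python
from h import *
x=-.0403;Z=.158;X=x+.041
n=now();env.movel(S(X,.036,Z),velocity=.04);env.hold(.3)
print(env.movel(S(X,.020,Z),velocity=.015,guard=3),now());a=now()[0][1]
env.movel(S(X,a+.012,Z),velocity=.06);env.movel(S(x-.012,a+.012,Z),velocity=.08)
b=a-.082
env.movel(S(x-.012,b-.012,Z),velocity=.1);env.movel(S(X,b-.012,Z),velocity=.08);env.hold(.3);print(now())
print(env.movel(S(X,b+.01,Z),velocity=.015,guard=3),now());c=now()[0][1];print("post y",(a+c)/2,"span",a-c)
env.movel(S(X,c-.012,Z),velocity=.06)
env.movel(S(x-.012,c-.012,Z),velocity=.08);env.movel(S(x-.012,(a+c)/2,Z),velocity=.1);print(now())
```

```text
True (array([0.00047, 0.02991, 0.15764]), array([ 0.63,  2.13, -0.9 ]), 16.99)
(array([ 0.00055, -0.0642 ,  0.15801]), array([-0.01, -0.31, -1.19]), 20.48)
True (array([ 0.00063, -0.05255,  0.1577 ]), array([ 0.4 , -2.84, -0.69]), 21.33)
post y -0.01132 span 0.08246
(array([-0.05205, -0.01147,  0.15809]), array([ 0.36,  0.11, -2.33]), 23.18)
```

Run:
```python
from h import *
x=-.0403;X=.0006;Y=-.0113
env.movel(S(x-.012,Y,.185),velocity=.1);env.movel(S(X,Y,.185),velocity=.08);env.hold(.3);print(now())
print(env.movel(S(X,Y,.15),velocity=.025,guard=4),now())
if now()[0][2]<.153:
    env.hold(.2);print(now());print(env.movel(S(X,Y,.08),velocity=.02,guard=5),now());env.hold(.2);print(now())
```

```text
(array([ 0.00047, -0.01138,  0.18507]), array([-0.35, -0.24, -2.56]), 24.71)
False (array([ 0.00064, -0.0113 ,  0.15018]), array([ 0.1 ,  0.73, -2.06]), 26.26)
(array([ 0.00062, -0.01131,  0.15011]), array([ 0.13,  0.24, -2.25]), 26.46)
True (array([ 0.00088, -0.01123,  0.10237]), array([-1.56,  0.23,  4.56]), 28.66)
(array([ 0.00084, -0.01125,  0.10239]), array([-1.25,  0.8 ,  5.43]), 28.86)
```

Run:
```python
from h import *
print(env.movel(S(.0006,-.0113,.1000),velocity=.01,guard=8),now());env.hold(.3);print(now())
f=eyes.grab_frame("scene");cv2.imwrite("pics/s3.png",cv2.resize(f["frame"][130:230,250:380],None,fx=6,fy=6)[...,::-1])
```

```text
True (array([ 0.00112, -0.01114,  0.10241]), array([-6.64,  0.32,  7.46]), 29.07)
(array([ 0.0011 , -0.01112,  0.10239]), array([-6.79, -0.24,  7.25]), 29.37)
```

View pics/s3.png

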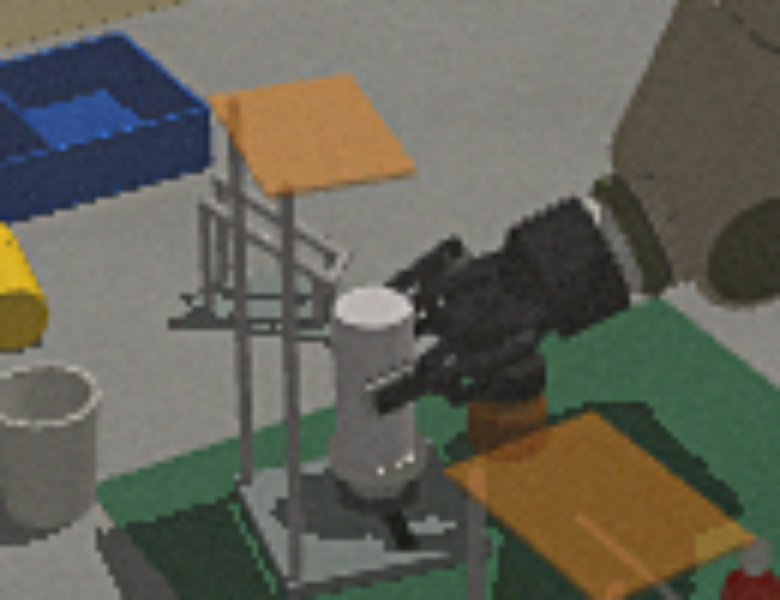

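The rim is on the white collar: contact is stiff and at a plausible collar height (~44 mm). Relax, release and withdraw.

Run:
```python
from h import *
env.movel(S(.0006,-.0113,.1026),velocity=.01);env.hold(.2);print(now())
env.release();env.hold(.2);print(now(),monitor.sense()["finger_gap"])
for d in (.09,.08,.07):
    try: env.movel(S(.0006-d*.94,-.0113,.1026+d*.342),velocity=.07);break
    except env.MotionError as e: print(d,e)
print(d,now())
try: env.movel(S(-.085,-.0113,.20),velocity=.1)
except env.MotionError as e: print(e)
env.hold(.3);print(now())
g=eyes.grab_frame("scene");a=cv2.resize(g["frame"][130:230,250:380],None,fx=5,fy=5)
f=eyes.grab_frame("wrist")["frame"];import pickle
cv2.imwrite("pics/e.png",np.vstack([cv2.resize(a,(390,300)),cv2.resize(f[:,100:540],(390,300))])[...,::-1])
```

```text
(array([ 0.00063, -0.01132,  0.10255]), array([-1.32,  0.4 ,  1.83]), 29.87)
(array([ 0.0006 , -0.01132,  0.1026 ]), array([ 0.63, -0.17,  0.1 ]), 30.53) 0.9984834548519376
0.09 (array([-0.08379, -0.01132,  0.13334]), array([-0.21, -0.69,  0.11]), 31.97)
(array([-0.08505, -0.01128,  0.19958]), array([-0.17, -0.11,  0.73]), 33.08)
```

View pics/e.png

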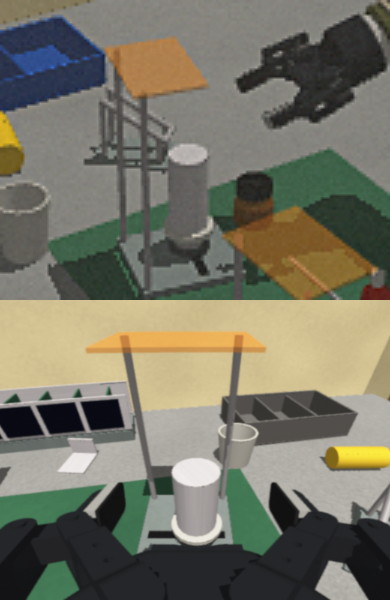

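The cup stands upright on the white collar under the roof, the jar hasn't moved, and the gripper is clear.

```bash
python3 -c "
from h import *
print(job.hand_in())"
```

```text
the job is handed in; nothing more can be done
None
```

The wash cup sits upside down over the slim post with its rim on the white collar. The gripper has let go and backed clear, I saw nothing else moved, and I handed the job in at about 33 s; no verdict came back.

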